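# Steady the rocking rubbing slab

### The arm

A 6-joint arm with a two-finger parallel gripper is mounted at the origin on the work surface. World frame = base frame: x ahead of the robot, y to its left, z up, the work surface at z = 0. Lengths are in mm, angles in degrees, forces in N, time in s.
With the tool pointing down it reaches from about 300 to 775 mm from the base axis. Payload 14.6 kg.
Tool frame: the origin (TCP) lies at the very end of the fingers, on their centre line; the grasp point (between the pads) lies 19 mm behind it (env.grasp_offset is the distance from the TCP to the grasp point, in mm); z points along the fingers, y is the line along which they close (so a half turn about z gives the same grasp; the last joint's range is limited). The gripper opens to 85 mm and grips with 20 to 120 N. Pads are 22 mm wide; open, the fingers measure 114 mm over their backs; the gripper's body (76 mm by 85 mm) begins 54 mm behind the grasp point. The pads swing forward as they close: fully open they stand 13 mm farther back than shut.
Start: joints at [72.559, 17.183, 87.147, -0, 75.671, -3.816], TCP at [129.559, 534.513, 209.681] pointing down, gripper open.
Joint ranges: [-173.82, 173.82], [-45.26, 126.66], [13.44, 144.39], [-59.66, 239.66], [0, 175.72], [-146.38, 146.38]. Speed limits (degrees/s): [127.2, 127.2, 147.25, 180, 180, 180].

### API

Orientations are given as [roll, pitch, yaw] about the fixed x, y, z axes, in that order (R = Rz(yaw) Ry(pitch) Rx(roll)).
In Python, from cell import env gives the robot as it stands. The module is installed in compiled form; this text tells all that it offers. Calls block until the motion is done:
- env.move_to(position, orientation): joint-space move of the TCP to a pose.
- env.movel(position, ori=None, vel=150, contact_N=None): straight line of the TCP; ori=None keeps the orientation; vel is the mean speed in mm/s. With contact_N (N) it stops when the force on the tool has changed by that much, and returns True; else False.
- env.movej(angles): joint-space move.
- env.set_gripper(opening, grasp_force=None): finger opening in mm; grasp_force is the grip in N (None keeps the last); returns when the fingers have stopped.
- env.dwell(seconds).
- env.ik(position, orientation): joint angles nearest the present ones, or None.
- env.get_state(): the state.
- env.camera(name): name is "scene" or "top" or "wrist"; returns a dict with "frame" (480x640x3 uint8, red, green, blue), "range_z" (480x640 float32, mm along the optical axis (not along the pixel's ray), 0 where there is no reading), "fov_y" (degrees; the focal length in pixels is half the picture's height over the tangent of half this angle, whatever the lens; pixels are square), "cx", "cy" (the principal point, pixels), "world_from_camera" (4x4, takes a point from camera to world coordinates). Camera axes: x right, y down, z forward; pixel columns grow to the right and rows downward; lengths in mm; the calibration is good to about 2 mm. A picture is of the moment at which its call begins.
A pose or a line that the arm cannot do raises env.Unreachable and nothing moves.
- env.job_done(): hands the job in; it is judged then, once.
The state is a dict: "clock": time; "joints": joint angles; "qvel": joint speeds; "tau": joint torques, N m; "eef_pos": TCP position; "orientation": TCP orientation; "contact_force": force on the tool from outside, world axes, zero at the start; "ft_torque": the same for the moment, N m; "opening": finger opening in mm; "grasp_force": force on a finger pad.
Only numpy, scipy, OpenCV 4.12 (cv2) and the standard library are available. Lean on these libraries where they do the work, as an engineer would, in place of code of your own. Each camera call takes 0.05 s, during which the arm holds its last target. There are 200 camera calls.

### The job

The slate rubbing slab on the bench rocks at one of its four corners. Without gripping or lifting anything, press down on the corners with your fingertips to find the one that gives, then press the steel shim cap beside that corner down flat onto the slab, so that the slab lies steady. Leave the other three caps standing, the slab in its place, and the things around it alone.

Things in the scene. Friction and masses are not known exactly. Their poses are not given: they have to be found in the camera images.
- board: Fixed wooden board under the slab, 230 x 270 x 15 mm, lying on the bench; origin at the centre of its underside, x along its 230 mm side, y along its 270 mm side. It moves and turns with the whole set-up from run to run.
- slab_mid (a point): Centre of the top face of the grey slate slab, 53 mm above the bench. The slab is 200 (x) x 240 (y) x 20 mm, 2.6 kg, loose on four hidden iron feet of 18 mm on the board, and its axes lie along the board's. Three feet are firm; one, at a corner not known beforehand, is sprung (see joint rock).
- corner1 (a point): Place to press on the slab's top face at its +x +y corner (slab axes), 18 mm in from both edges and 49 mm from the middle of the shim cap of that corner; bare flat slate.
- corner2 (a point): Place to press on the slab's top face at its +x -y corner (slab axes), 18 mm in from both edges and 49 mm from the middle of the shim cap of that corner; bare flat slate.
- corner3 (a point): Place to press on the slab's top face at its -x -y corner (slab axes), 18 mm in from both edges and 49 mm from the middle of the shim cap of that corner; bare flat slate.
- corner4 (a point): Place to press on the slab's top face at its -x +y corner (slab axes), 18 mm in from both edges and 49 mm from the middle of the shim cap of that corner; bare flat slate.
- shim1 (a point): Top middle of the standing shim cap nearest corner1, 50 mm (+x) and 65 mm (+y) from the slab's centre, 69.5 mm above the bench; the point stays when the cap moves. Steel mushroom head, 34 mm across, 6 mm thick, on a stem through the slab, top 16.5 mm above it. Slides straight down 10 mm under 6 to 10 N to lie flat on the slab (top 6.5 mm above it) and stays there.
- shim2 (a point): Top middle of the standing shim cap nearest corner2, 50 mm (+x) and 65 mm (-y) from the slab's centre, 69.5 mm above the bench; the point stays when the cap moves. Steel mushroom head, 34 mm across, 6 mm thick, on a stem through the slab, top 16.5 mm above it. Slides straight down 10 mm under 6 to 10 N to lie flat on the slab (top 6.5 mm above it) and stays there.
- shim3 (a point): Top middle of the standing shim cap nearest corner3, 50 mm (-x) and 65 mm (-y) from the slab's centre, 69.5 mm above the bench; the point stays when the cap moves. Steel mushroom head, 34 mm across, 6 mm thick, on a stem through the slab, top 16.5 mm above it. Slides straight down 10 mm under 6 to 10 N to lie flat on the slab (top 6.5 mm above it) and stays there.
- shim4 (a point): Top middle of the standing shim cap nearest corner4, 50 mm (-x) and 65 mm (+y) from the slab's centre, 69.5 mm above the bench; the point stays when the cap moves. Steel mushroom head, 34 mm across, 6 mm thick, on a stem through the slab, top 16.5 mm above it. Slides straight down 10 mm under 6 to 10 N to lie flat on the slab (top 6.5 mm above it) and stays there.
- cap1 (a joint): How far one of the four shim caps has been pressed down, m: 0 standing, 0.010 flat. These numbers do not follow the places shim1 to shim4. This is one of the caps beside the firm corners.
- cap2 (a joint): How far one of the four shim caps has been pressed down, m: 0 standing, 0.010 flat. These numbers do not follow the places shim1 to shim4. This is one of the caps beside the firm corners.
- cap3 (a joint): How far one of the four shim caps has been pressed down, m: 0 standing, 0.010 flat. These numbers do not follow the places shim1 to shim4. This is the cap beside the corner that rocks, wherever that is.
- cap4 (a joint): How far one of the four shim caps has been pressed down, m: 0 standing, 0.010 flat. These numbers do not follow the places shim1 to shim4. This is one of the caps beside the firm corners.
- rock (a joint): Travel of the sprung foot, m: 0 at rest, 0.0045 at its stop; it does not tell which corner. Pressing that slab corner, about 4 N starts it down, 7 N takes it to the stop (7 mm lower at the corner point); let go, it springs back. A firm corner gives under 1 mm. The opposite corner rises meanwhile. Once the cap beside it is flat, the corner is held up and hardly gives.
- elephant: Pink soapstone elephant blank, about 110 x 65 x 80 mm, 0.45 kg, standing on the bench to the +y side of the slab; origin under its middle. To be left alone.
- sandblock: Grey slate sanding block 55 x 85 x 28 mm lying on the bench to the +y side of the slab; origin under its middle. To be left alone.
- rasp: Steel rasp with an ash handle, 275 mm long and 26 mm thick, lying on the bench along the slab's -y side; origin under it, 135 mm from the handle's end. To be left alone.
- tin: Closed green enamel tin, 66 mm across and 54 mm high, on the bench to the -y side of the slab; origin under its middle. To be left alone.

How it is judged:
By the outcome, as a careful person would: the job done as asked, in the order asked, and still so for the second after the job is handed in, with the robot touching nothing.
It also fails if it takes over 51 s, if anything falls off the work surface, if the arm or the gripper's body presses on something with over 40 N, if the wrist force passes 120 N, or if a joint passes its speed limit or range.

## Working session

There is one attempt and no reset: what is moved stays moved. The work goes in short steps, each a Python script; the robot and the scene stay as the last script left them, time stands still between calls to the robot, and variables do not carry over. Pictures are saved under pics/ and viewed, at most 10 in all, crops included, and the job is handed in when it is done.

```bash
mkdir -p pics; python3 - <<'E'
from cell import env
import cv2,numpy as np
s=env.get_state();print(s['clock'],s['eef_pos'],s['orientation'],s['contact_force'])
for n in("top","scene"):
    c=env.camera(n);cv2.imwrite(f"pics/{n}1.png",c["frame"][:,:,::-1]);np.savez(f"{n}1.npz",**c);print(n,c["fov_y"],c["cx"],c["cy"],np.round(c["world_from_camera"],3).tolist())
E
```

```text
0.0 [129.46298017 534.25303959 209.10669904] [-1.79929712e+02 -4.71853148e-03  1.66374829e+02] [ 0.54247232  0.86119723 -0.02588837]
top 47.60119168986074 331.7340750894171 252.33093693825438 [[0.006, -0.992, 0.123, 435.571], [-1.0, -0.003, 0.024, 28.576], [-0.023, -0.123, -0.992, 1053.648], [0.0, 0.0, 0.0, 1.0]]
scene 57.04952991382303 318.7412103603553 244.6184051423887 [[0.2, 0.625, -0.755, 1312.68], [0.98, -0.114, 0.166, -115.376], [0.018, -0.773, -0.635, 695.907], [0.0, 0.0, 0.0, 1.0]]
```

View pics/top1.png

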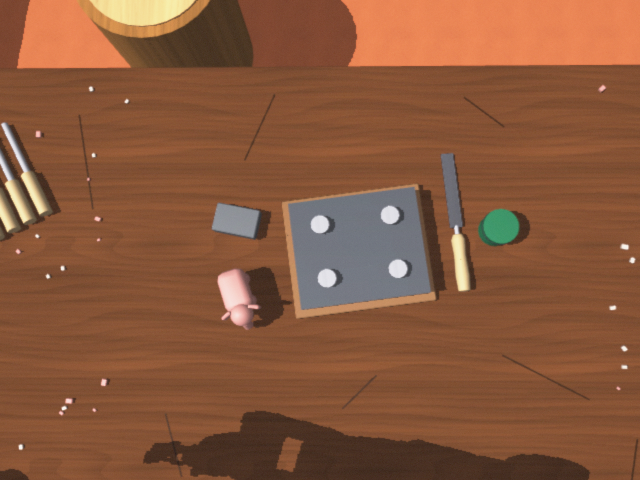

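View pics/scene1.png

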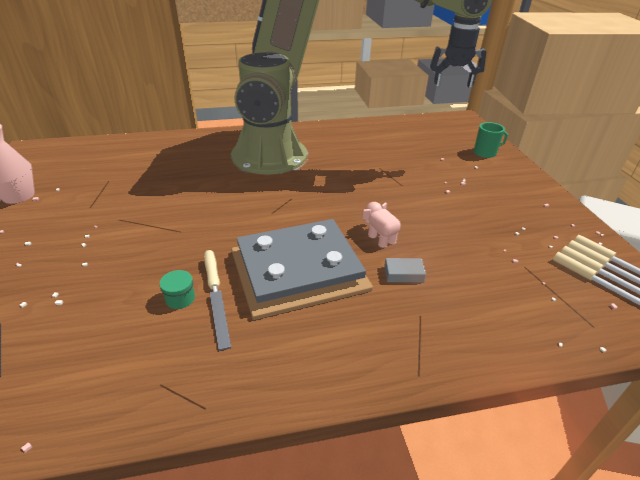

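The pictures show the slab with its four caps at top-view pixels ≈(320,224), (390,215), (398,268) and (328,278). The elephant and sanding block are at image left, which is +y; the rasp and tin are at right. In the scene view the caps are at ≈(319,231), (334,258), (276,270) and (265,242).

```bash
cat > loc.py <<'E'
import numpy as np,cv2
def ray(c,u,v):
    f=240/np.tan(np.radians(float(c["fov_y"])/2));M=c["world_from_camera"]
    return M[:3,3],M[:3,:3]@np.array([(u-c["cx"])/f,(v-c["cy"])/f,1])
def plane(c,u,v,z):
    o,d=ray(c,u,v);return o+d*(z-o[2])/d[2]
def tri(a,b):
    (o,d),(p,e)=a,b
    t=np.linalg.lstsq(np.c_[d,-e],p-o,rcond=None)[0]
    x,y=o+d*t[0],p+e*t[1];return (x+y)/2,np.linalg.norm(x-y)
def caps(c,roi):
    x0,y0,x1,y1=roi;g=c["frame"].astype(int);m=((g.min(2)>150)&(np.ptp(g,axis=2)<40)).astype(np.uint8)
    k=np.zeros_like(m);k[y0:y1,x0:x1]=m[y0:y1,x0:x1]
    n,_,st,ce=cv2.connectedComponentsWithStats(k)
    return [(ce[i],st[i]) for i in range(1,n) if st[i,4]>25]
E
python3 - <<'E'
from loc import *
t=np.load("top1.npz");s=np.load("scene1.npz")
T=caps(t,(285,190,435,315));S=caps(s,(235,222,365,300))
for c,q in T:print('T',c.round(1),q[2:])
for c,q in S:print('S',c.round(1),q[2:])
P=[plane(t,*c,69) for c,q in T];Q=[plane(s,*c,69) for c,q in S]
for i,p in enumerate(P):
    j=min(range(len(Q)),key=lambda j:np.linalg.norm(Q[j]-p))
    print(p.round(1),Q[j].round(1),[np.round(a,1) for a in tri(ray(t,*T[i][0]),ray(s,*S[j][0]))])
# slab top outline from the top view: bluish-dark pixels
g=t["frame"].astype(int);m=((g[...,2]>=g[...,0])).astype(np.uint8);k=np.zeros_like(m);k[180:325,278:440]=m[180:325,278:440]
k=cv2.morphologyEx(k,cv2.MORPH_CLOSE,np.ones((5,5)));cs=max(cv2.findContours(k,0,2)[0],key=cv2.contourArea)
w=np.array([plane(t,*p[0],53)[:2] for p in cs],np.float32);print(cv2.minAreaRect(w))
E
```

```text
T [389.4 214.4] [ 18  19 266]
T [319.4 223.8] [ 18  18 266]
T [397.4 268.1] [ 19  19 278]
T [326.3 277.7] [ 19  19 277]
S [318.7 229.3] [ 16  10 122]
S [264.7 240. ] [ 16  11 135]
S [334.1 255.9] [ 17  11 145]
S [276.2 268.4] [ 17  12 163]
[628.1 -53.2  69. ] [628.  -54.7  69. ] [array([628. , -53.9,  68.9]), np.float64(1.5)]
[610.3  75.2  69. ] [610.9  73.8  69. ] [array([610.3,  74.6,  68.4]), np.float64(1.2)]
[529.2 -67.   69. ] [529.  -67.9  69. ] [array([529.1, -67.4,  69. ]), np.float64(0.9)]
[511.1  61.8  69. ] [511.9  60.2  69. ] [array([511.1,  61.1,  68.2]), np.float64(1.5)]
((569.4070434570312, 3.3152313232421875), (198.18626403808594, 237.21359252929688), 7.881128311157227)
```

Triangulated cap heights are 68.2–69.0 mm (69.5 expected), slab outline is 198×237 mm, and the centre is ≈(569.6, 3.6) with yaw 7.9°. These all agree with the text. Next I probe the corners.

```bash
cat > prob.py <<'E'
import numpy as np
from cell import env
C=np.array([569.6,3.6]);a=np.radians(7.9);R=np.array([[np.cos(a),-np.sin(a)],[np.sin(a),np.cos(a)]])
SG={1:(1,1),2:(1,-1),3:(-1,-1),4:(-1,1)};ORI=[180,0,-172]
corner=lambda i:C+R@(np.array(SG[i])*[82,102])
shim=lambda i:C+R@(np.array(SG[i])*[50,65])
def st():
    s=env.get_state();return s["clock"],s["eef_pos"][2],s["contact_force"][2]
def probe(i):
    x,y=corner(i)
    env.movel([x,y,85],ORI,vel=150)
    env.movel([x,y,62],vel=60)
    env.dwell(.15);f0=st()[2]
    h=env.movel([x,y,46],vel=15,contact_N=2);A=st()
    h2=env.movel([x,y,A[1]-10],vel=12,contact_N=10) if h else None;B=st()
    env.movel([x,y,85],vel=80)
    print(i,h,h2,"contact z %.2f press z %.2f give %.2f F %.1f->%.1f t %.1f"%(A[1],B[1],A[1]-B[1],A[2]-f0,B[2]-f0,B[0]),flush=True)
    return h,A,B
E
python3 - <<'E'
from prob import *
env.set_gripper(0)
x,y=corner(1);env.move_to([x,y,110],ORI);print(st(),env.get_state()["opening"])
h,A,B=probe(1)
if h and 48<A[1]<58: probe(4)
E
```

```text
(3.2333, np.float64(110.18949159651163), np.float64(0.29528975930829837)) -0.25919565768493097
1 False None contact z 46.14 press z 46.14 give 0.00 F -0.5->-0.5 t 5.5
```

```bash
python3 - <<'E'
from prob import *
import cv2
x,y=corner(1);env.movel([x,y,50],vel=80,contact_N=6);print(x,y,env.get_state()["eef_pos"],st())
c=env.camera("scene");cv2.imwrite("pics/s2.png",cv2.resize(c["frame"][150:330,200:440,::-1],None,fx=3,fy=3))
E
```

```text
636.8024322897523 115.90241802535351 [636.8011087  115.88716344  49.76262307] (6.675, np.float64(49.76262307270179), np.float64(0.654300825192853))
```

View pics/s2.png

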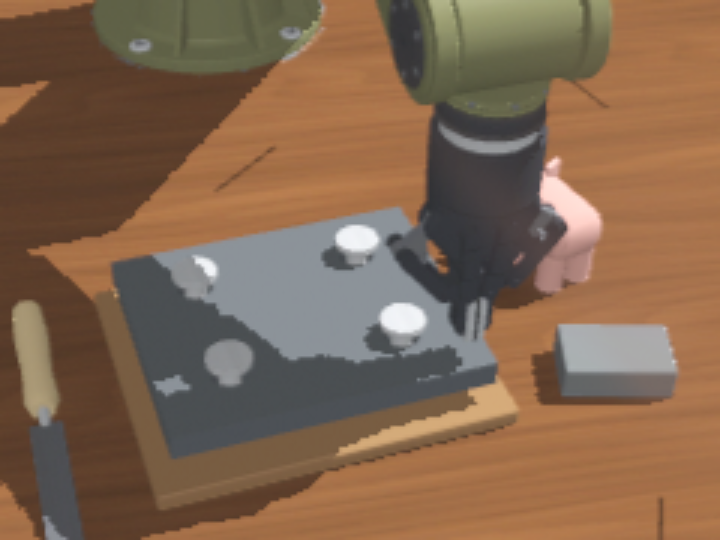

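```bash
python3 - <<'E'
import numpy as np
c=np.load("scene1.npz");f=240/np.tan(np.radians(float(c["fov_y"])/2));W=np.linalg.inv(c["world_from_camera"])
a=np.radians(7.9);R=np.array([[np.cos(a),-np.sin(a)],[np.sin(a),np.cos(a)]])
def pr(x,y,z):
    p=W@[x,y,z,1];return np.round([(f*p[0]/p[2]+c["cx"]-200)*3,(f*p[1]/p[2]+c["cy"]-150)*3],0)
for z in (46,50,53,60,66):print(z,pr(636.8,115.9,z))
for s in((1,1),(1,-1),(-1,-1),(-1,1)):
    q=np.array([569.6,3.6])+R@(np.array(s)*[100,120]);print(s,pr(*q,53))
E
```

```text
46 [465. 358.]
50 [466. 354.]
53 [466. 351.]
60 [467. 344.]
66 [467. 337.]
(1, 1) [499. 362.]
(1, -1) [171. 439.]
(-1, -1) [111. 261.]
(-1, 1) [399. 205.]
```

```bash
python3 - <<'E'
from prob import *
import cv2
c=env.camera("scene");s=env.get_state();print(s["opening"],s["eef_pos"],s["orientation"],s["contact_force"])
f=240/np.tan(np.radians(c["fov_y"]/2));M=c["world_from_camera"]
v,u=np.mgrid[235:275,335:372];d=c["range_z"][235:275,335:372]
P=np.stack([(u-c["cx"])/f*d,(v-c["cy"])/f*d,d],-1)@M[:3,:3].T+M[:3,3]
for r in range(4,40,3):print(r+235,[tuple(int(q) for q in P[r,k]) for k in range(12,34,4)])
t=env.camera("scene")["frame"][215:290,310:400,::-1];cv2.imwrite("pics/s3.png",cv2.resize(t,None,fx=8,fy=8,interpolation=cv2.INTER_CUBIC))
E
```

```text
-0.10006255295728558 [637.12049176 115.94565067  50.50095027] [-1.79999438e+02  4.99563698e-02 -1.72000419e+02] [-0.55560432 -0.38530969  0.58269522]
239 [(473, 142, -2), (637, 100, 133), (655, 103, 147), (655, 111, 145), (653, 120, 143), (652, 129, 141)]
242 [(641, 91, 129), (636, 101, 124), (655, 103, 139), (635, 118, 121), (647, 123, 130), (643, 133, 125)]
245 [(651, 88, 130), (647, 98, 126), (649, 106, 126), (641, 117, 118), (648, 123, 123), (640, 135, 114)]
248 [(652, 88, 123), (646, 99, 116), (650, 106, 119), (644, 117, 112), (650, 123, 116), (520, 181, 1)]
251 [(584, 110, 55), (635, 103, 99), (642, 109, 104), (647, 116, 107), (639, 128, 98), (528, 178, -1)]
254 [(592, 108, 53), (642, 101, 96), (645, 109, 98), (646, 117, 98), (641, 128, 91), (542, 174, 1)]
257 [(604, 105, 55), (642, 102, 88), (645, 110, 89), (648, 117, 91), (640, 129, 82), (548, 173, -2)]
260 [(611, 103, 53), (613, 112, 53), (648, 109, 84), (648, 118, 82), (562, 158, 1), (562, 168, 0)]
263 [(622, 100, 54), (622, 109, 52), (646, 110, 73), (625, 127, 53), (570, 156, 0), (573, 165, 0)]
266 [(631, 98, 53), (633, 107, 53), (634, 115, 53), (633, 125, 51), (581, 153, 0), (582, 162, 0)]
269 [(638, 96, 51), (642, 104, 54), (645, 112, 55), (643, 122, 51), (645, 130, 52), (591, 160, -1)]
272 [(648, 94, 52), (649, 102, 51), (651, 111, 52), (654, 119, 53), (652, 128, 50), (602, 157, 0)]
```

View pics/s3.png

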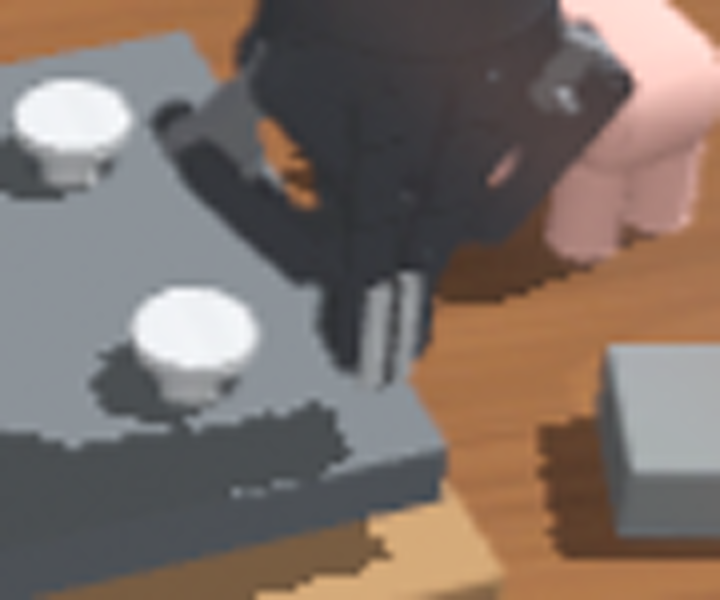

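The crops show the slab undisturbed. The closed fingertips end at crop ≈(372,385), which the depth image puts at z≈70 while the reported TCP is z=50. So the real tips sit about 20 mm behind the reported TCP. I'll descend by contact and calibrate the offset from that.

```bash
python3 - <<'E'
from prob import *
x,y=corner(1)
env.dwell(.15);f0=st()[2]
h=env.movel([x,y,27],vel=18,contact_N=2.5);A=st()
print(h,A,f0)
if h:
    h2=env.movel([x,y,A[1]-10],vel=12,contact_N=10);B=st();print(h2,B,"give",A[1]-B[1])
    env.movel([x,y,A[1]+25],vel=80)
E
```

```text
True (7.925, np.float64(31.484976539136234), np.float64(6.148457549309963)) -0.37912623432485265
True (8.2, np.float64(31.507530830260936), np.float64(5.5400881532915704)) give -0.02255429112470253
```

```bash
cat >> prob.py <<'E'
def press(x,y,z0,depth,fmax=12,step=1.0):
    """free approach from z0, then 1 mm steps after touch until fmax or depth; returns list of (z,F)"""
    env.movel([x,y,z0],ORI,vel=150);env.dwell(.15);f0=st()[2]
    h=env.movel([x,y,z0-16],vel=18,contact_N=2.5);zc=st()[1];L=[(round(zc,2),round(st()[2]-f0,1))]
    z=zc
    while h and z>zc-depth:
        z-=step;env.movel([x,y,z],vel=15);_,zz,F=st();L.append((round(zz,2),round(F-f0,1)))
        if F-f0>fmax:break
    env.movel([x,y,zc+25],vel=100)
    print(h,L,"t %.1f"%st()[0],flush=True);return h,L
E
python3 - <<'E'
from prob import *
press(*corner(1),38,8)
h,L=press(*corner(4),39,8)
E
```

```text
True [(np.float64(31.5), np.float64(6.6)), (np.float64(31.47), np.float64(10.2)), (np.float64(31.4), np.float64(18.9))] t 10.5
True [(np.float64(31.44), np.float64(8.6)), (np.float64(31.36), np.float64(20.1))] t 13.1
```

Corners 1 and 4 are firm: about 0.1 mm of give at 19–20 N.

```bash
python3 - <<'E'
from prob import *
env.movel([*corner(4),60],vel=150)
env.movel([*corner(3),60],vel=200)
press(*corner(3),39,8)
press(*corner(2),39,8)
E
```

```text
True [(np.float64(30.92), np.float64(7.1)), (np.float64(30.2), np.float64(7.9)), (np.float64(29.26), np.float64(9.5)), (np.float64(28.29), np.float64(10.6)), (np.float64(27.3), np.float64(12.1))] t 16.9
True [(np.float64(31.5), np.float64(6.1)), (np.float64(31.49), np.float64(11.2)), (np.float64(31.41), np.float64(19.2))] t 19.8
```

Corner 3 gives over 3.6 mm and the other three are firm, so I press shim3.

```bash
python3 - <<'E'
from prob import *
env.movel([*corner(2),75],vel=150)
env.movel([*shim(3),75],vel=200)
press(*shim(3),55,18,fmax=25,step=1.5)
h,L=press(*shim(3),46,4,fmax=12)
env.movel([*shim(3),80],vel=150)
E
```

```text
True [(np.float64(47.28), np.float64(0.4)), (np.float64(45.82), np.float64(3.2)), (np.float64(44.37), np.float64(4.4)), (np.float64(42.83), np.float64(4.4)), (np.float64(41.3), np.float64(4.3)), (np.float64(39.79), np.float64(5.3)), (np.float64(38.28), np.float64(5.5)), (np.float64(37.77), np.float64(17.9)), (np.float64(37.62), np.float64(34.7))] t 24.4
True [(np.float64(37.91), np.float64(6.6)), (np.float64(37.84), np.float64(14.7))] t 26.1
```

```bash
python3 - <<'E'
from prob import *
import cv2
press(*corner(3),50-11,8)
env.movel([*corner(3),110],vel=150)
env.move_to([350,250,200],ORI)
c=env.camera("scene");cv2.imwrite("pics/s4.png",cv2.resize(c["frame"][190:340,140:440,::-1],None,fx=2.6,fy=2.6))
np.savez("top2.npz",**env.camera("top"))
from loc import caps,plane
t=np.load("top2.npz")
for q,_ in caps(t,(285,190,435,315)):print(plane(t,*q,69).round(1))
print(st())
E
```

```text
True [(np.float64(31.03), np.float64(6.2)), (np.float64(30.55), np.float64(11.6)), (np.float64(29.82), np.float64(15.8))] t 28.5
[628.  -53.1  69. ]
[610.2  75.4  69. ]
[528.3 -66.2  69. ]
[511.2  61.8  69. ]
(30.6167, np.float64(199.683061397827), np.float64(1.1150069001164424))
```

View pics/s4.png

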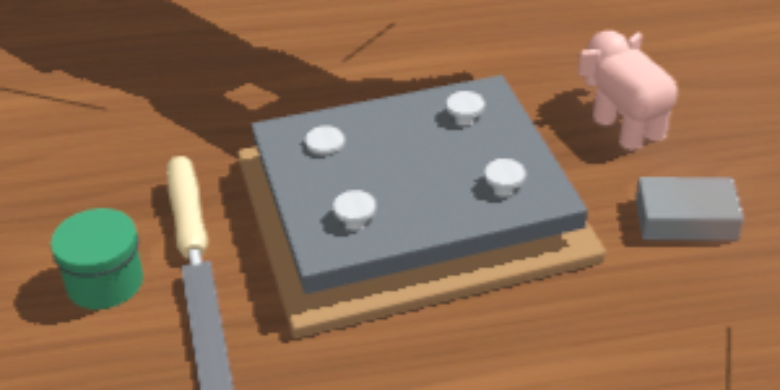

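The picture shows the cap at corner 3 (crop ≈(325,141)) flat on the slab. The other three are standing, and the slab and surrounding things look unmoved. Corner 3 now gives only about 1 mm at 16 N. Handing in.

```bash
python3 -c "
from cell import env
print(env.job_done())"
```

```text
the job is handed in; nothing more can be done
None
```

Corner 3 (-x -y) was the one that rocked; I pressed its shim cap flat and that corner now gives only about 1 mm at 16 N, with the other three caps still standing, the slab in place, nothing around it visibly moved, and the job handed in at about 31 s.

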